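# Lock the pipe roller's axle with its lock pin

## Robot

A 6-joint arm with a two-finger parallel gripper is mounted at the origin on the work surface. World frame = base frame: x ahead of the robot, y to its left, z up, the work surface at z = 0. Lengths are in m, angles in rad, forces in N, time in s.
With the tool pointing down it reaches from about 0.275 to 0.85 m from the base axis. Payload 19 kg.
Tool frame: the origin (TCP) lies midway between the tips of the shut fingers; the grasp point (between the pads) lies bot.tcp_to_grasp behind it (bot.tcp_to_grasp is the distance from the TCP to the grasp point, in m); z points along the fingers, y is the direction in which the jaws open and shut (so a half turn about z gives the same grasp; the last joint's range is limited). The gripper opens to 85 mm and grips with 20 to 120 N. Pads are 22 mm wide; open, the fingers measure 114 mm over their backs; the gripper's body (76 mm by 85 mm) begins 54 mm behind the grasp point. The pads swing forward as they close: fully open they stand 13 mm farther back than shut.
Start: joints at [1.041, 0.15, 1.437, -0, 1.554, -0.134], TCP at [0.222, 0.531, 0.231] pointing down, gripper open.
Joint ranges: [-2.8, 2.8], [-0.68, 2.1], [0.12, 2.68], [-1.39, 4.53], [0.16, 2.79], [-2.81, 2.81]. Speed limits (rad/s): [1.89, 1.89, 2.22, 3.01, 3.01, 3.01].

## Interface

Orientations are given as a unit quaternion [w, x, y, z].
In Python, from cell import bot gives the robot as it stands. The module is installed in compiled form; this text tells all that it offers.
- The arm moves only by the tool apply_moves, never from a script. Its arguments are lists of equal length, an entry for each row: "claw": the finger opening in m, from 0 to 0.0854; "xyz": the shift along the tool's x, y, z in m, a list of three; "angular": the turn, a rotation vector about the tool's x, y, z in degrees, a list of three. A call has exactly 5 rows; each row shifts and turns the commanded pose from where the row before left it, along the tool's axes as they then stand; what a row does not reach is not made up. A row lasts 1/10 s, in which the tool goes at most 50 mm and 8.59 degrees, less where a joint would pass 70% of its speed; a pose out of reach is approached as far as the arm can. A call with a gripper value outside its range is refused whole. The fingers move at their own pace and stop on an object; "squeeze" is the grip in N (left out, the last holds). Time passes only in rows, so rows that do not move let the fingers close, or fill a call up. It gives the time, the measured TCP pose, the force and the opening at its end, in the units of the state.
- bot.get_obs(): the state, without advancing time (a new reading comes with each control period).
- bot.capture(name): name is "scene" or "side" or "wrist"; returns a dict with "pixels" (420x560x3 uint8, red, green, blue), "intrinsics" (3x3 intrinsics, pixels), "R" (3x3) and "t" (3): a world point X has camera coordinates R X + t; the wrist camera has in their place "tool_from_camera" (4x4, takes a point from camera to tool coordinates, whose origin is the TCP and whose axes are the flange's). Camera axes: x right, y down, z forward; pixel columns grow to the right and rows downward; lengths in m; the calibration is good to about 2 mm. A picture is of the moment at which its call begins: read the wrist's pose just before it. There is no depth.
- bot.hand_in(): hands the job in, once; it reports no verdict.
Trained networks look in the newest picture that a camera, given by its name, has taken for a name from the list of things; names that differ only in an ending like _2 or _b are one class to them, and where a whole thing is asked for, a point or a joint stands for the part that bears it (a point fixed in the world has none). Each returns a list of dicts, best first, with "p" (0 to 1); they miss things now and then, are a little off and sometimes report something else, mostly with a low value. They report only what shows in the picture. A call takes as long as a camera call. They do not tell look-alikes from the thing itself.
- bot.masks_of(camera, target): "pixels" (420x560 bool, what is visible of it) and "pixel" ([row, column] in pixels, amid what is visible of it).
The state is a dict: "clock": time; "q": joint angles; "dq": joint speeds; "tau": joint torques, N m; "tool_pos": TCP position; "orientation": TCP orientation; "force": force on the tool from outside, world axes, zero at the start; "ft_torque": the same for the moment, N m; "gripper_width": opening from 0.0 (shut) to 1.0 (fully open).
Only numpy, scipy, OpenCV 4.12 (cv2) and the standard library are available. Lean on these libraries where they do the work, as an engineer would, in place of code of your own. Each camera call takes 0.05 s, during which the arm holds its last target.

## Task

Secure the pipe-support roller: take the lock pin with the large wire ring out of the wooden block and push it down through the hole in the free end of the roller's axle until its collar sits on the axle, its ring still leaning back towards the roller. Then swing the ring up and over the axle's end so that it hangs down around the axle, and let go.

Things in the scene. Friction and masses are not known exactly. Their poses are not given: they have to be found in the camera images.
- pin_grip (a point): Centre of the wanted steel pin's upright grip tab, z up: 16 thick (y; pinch across y from above), 26 wide (x), 44 tall (24 below to 20 above). Collar 34 dia; its underside, 38 below this point, rests on the block. Shank 14 dia, tapered to 6 over the last 12, ends 92 below. Ring's hinge, along y, is 16 towards -x and 30 below; the ring leans to -x, clear of the tab. All mm; 0.3 kg.
- bail (a joint): Angle (rad) of this pin's D-shaped wire ring: 60 mm wide (55 inside), far bar 76 mm from the hinge with a 10 mm round sleeve. 0 straight up; negative leans to the pin's -x, stop at -0.65 (bar then 62 mm behind pin_grip and 30 mm above it); positive to its +x; 3.14 hangs straight down. Swings freely, 40 g: once past upright it falls over by itself.
- axle_hole (a point): Mouth centre of the vertical through hole, 23 mm dia, in the fixed 36 mm square steel axle's top face, 115 mm above the bench; z up, x towards the axle's free end 25 mm away. Black roller (70 dia) 80 to 150 mm behind (-x) rises 17 mm above that face, grey post 170 to 194 behind 12 mm. Seated: pin_grip 38 mm above this point, pin's x along this x (ring leaning to the roller).
- rack: Fixed plywood block 80 (x) x 310 (y) x 66 mm high, origin under its centre. Three holes 110 mm apart along y hold three upright steel pins in varying order, their x axes along the block's x within 6 degrees: the wanted one (large ring, 60 x 76 mm); one with a short tab and a ring too small for the axle (42 x 46 mm); one without a ring.
Not all that is in view belongs to the job. Leave any orange or purple look-alike of the part that bears pin_grip alone.

How it is judged:
By the outcome, as a careful person would: the job done as asked, in the order asked, and still so for the second after the job is handed in, with the robot touching nothing.
It also fails if it takes over 48 s, if anything falls off the work surface, if the arm or the gripper's body presses on something with over 40 N, if the wrist force passes 120 N, or if a joint passes its speed limit or range.

## Working session

There is one attempt and no reset: what is moved stays moved. The work goes in short steps, Python scripts to look and compute and a tool call to move; the robot and the scene stay as the last step left them, time stands still between calls to the robot, and variables do not carry over. Pictures are saved under pics/ and viewed, and the job is handed in when it is done.

Besides the shell and the picture viewer there is one more tool, called after "Emit:" as name(argument=value, ...) on one line, values as JSON. apply_moves: Moves the arm, as the interface text tells. Its arguments: {"type":"object","properties":{"claw":{"type":"array"},"xyz":{"type":"array"},"angular":{"type":"array"},"squeeze":{"type":"number"}},"required":["claw","xyz","angular"]}

```bash
mkdir -p pics
cat > h.py <<'E'
import numpy as np, cv2
from cell import bot
from scipy.spatial.transform import Rotation as Ro
def R_of(q): return Ro.from_quat([q[1],q[2],q[3],q[0]]).as_matrix()
def cap(name,fn=None):
    o=bot.get_obs(); c=bot.capture(name); K=np.array(c['intrinsics'])
    if name=='wrist':
        T=np.array(c['tool_from_camera']); Rt=R_of(o['orientation'])
        Rwc=Rt@T[:3,:3]; C=Rt@T[:3,3]+np.array(o['tool_pos'])
    else:
        R=np.array(c['R']);Rwc=R.T;C=-R.T@np.array(c['t'])
    if fn: cv2.imwrite('pics/'+fn,c['pixels'][:,:,::-1])
    return dict(K=K,R=Rwc,C=C,im=c['pixels'],o=o)
def ray(c,uv):
    d=c['R']@np.linalg.inv(c['K'])@np.array([uv[0],uv[1],1.]); return d/np.linalg.norm(d)
def atz(c,uv,z):
    d=ray(c,uv); return c['C']+d*(z-c['C'][2])/d[2]
def proj(c,X):
    p=c['K']@(c['R'].T@(np.array(X)-c['C'])); return p[:2]/p[2]
def tri(obs):
    A=np.zeros((3,3));b=np.zeros(3)
    for c,uv in obs:
        d=ray(c,uv);P=np.eye(3)-np.outer(d,d);A+=P;b+=P@c['C']
    return np.linalg.solve(A,b)
E
cat > a.py <<'E'
from h import *
import pickle
print(bot.tcp_to_grasp, bot.get_obs())
D={}
for n in ['scene','side','wrist']:
    c=cap(n,n+'0.png'); D[n]=c
    print(n,c['C'],c['R'][:,2])
    for t in ['pin_grip','bail','axle_hole','rack']:
        for m in bot.masks_of(n,t): 
            D[n,t]=D.get((n,t),[])+[m]
            print(n,t,round(m['p'],2),m['pixel'],m['pixels'].sum())
pickle.dump(D,open('d0.pkl','wb'))
E
python3 a.py
```

```text
0.0187 {'clock': 0.0, 'q': array([ 1.04101552e+00,  1.50979832e-01,  1.43802170e+00, -1.01818005e-05,
        1.55380221e+00, -1.34010282e-01]), 'dq': array([-3.58809581e-05, -2.75157139e-04,  1.91708872e-03,  6.52821340e-06,
       -2.20640178e-04,  9.23957167e-04]), 'tau': array([ 8.48886248e-04, -7.13043451e+01, -5.70877182e+01, -1.02739152e-04,
        8.66428338e-03, -5.13014936e-05]), 'tool_pos': array([0.22157499, 0.53032712, 0.23068362]), 'orientation': array([-1.92496512e-04,  1.96596179e-01,  9.80484358e-01, -5.74158670e-04]), 'force': array([ 0.33208246,  0.34212363, -0.08801936]), 'ft_torque': array([ 0.01268651, -0.00478202,  0.00646502]), 'gripper_width': 0.9976341561160055}
scene [ 0.94413116 -0.49529529  0.85585399] [-0.44416302  0.44929257 -0.77514863]
scene pin_grip 0.92 [252.4, 139.5] 847
scene pin_grip 0.84 [344.4, 292.2] 1146
scene pin_grip 0.76 [346.1, 133.5] 1034
scene pin_grip 0.68 [265.9, 202.4] 655
scene bail 0.91 [361.5, 318.7] 164
scene bail 0.7 [372.3, 125.1] 355
scene bail 0.65 [238.8, 182.7] 389
scene axle_hole 0.67 [155.7, 339.4] 4217
scene rack 0.69 [259.7, 249.0] 6654
scene rack 0.56 [239.5, 183.6] 295
side [0.39037496 0.64242073 0.72819534] [ 0.10385887 -0.75345829 -0.64924105]
side pin_grip 0.83 [165.2, 282.2] 314
side pin_grip 0.77 [181.6, 348.8] 427
side pin_grip 0.68 [153.8, 293.2] 243
side pin_grip 0.64 [187.2, 206.1] 413
side bail 0.43 [190.7, 192.8] 183
side axle_hole 0.66 [316.2, 263.3] 7413
side rack 0.56 [218.6, 263.9] 3217
wrist [0.14899434 0.56021303 0.37325585] [ 0.2804301  -0.11623269 -0.95281106]
wrist axle_hole 0.9 [414.6, 91.2] 468
```

View pics/scene0.png

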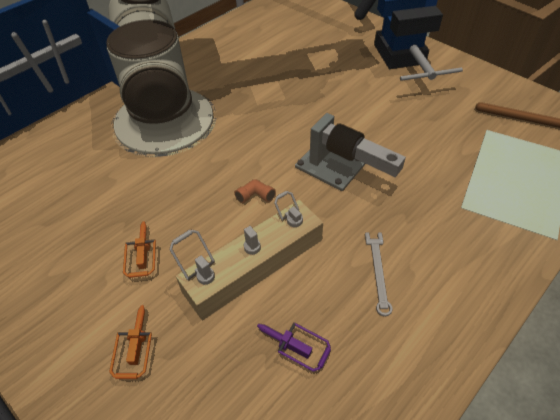

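View pics/side0.png

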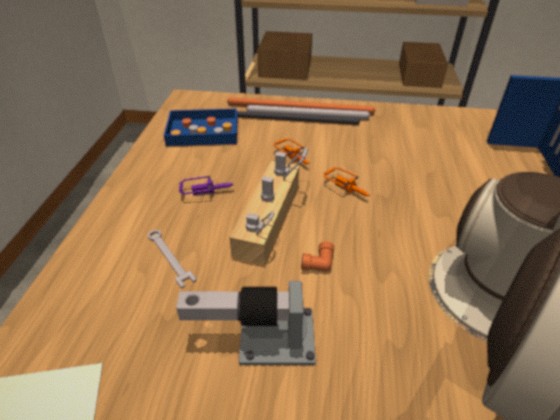

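View pics/wrist0.png

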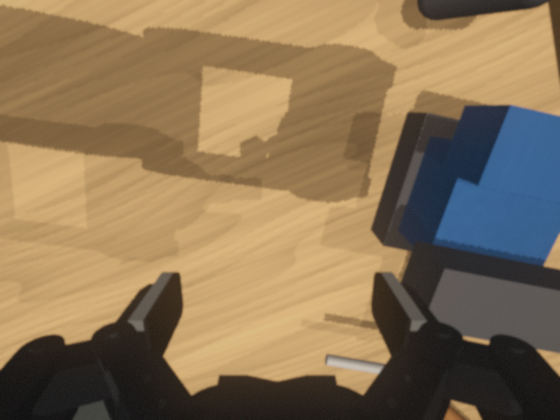

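```bash
python3 -c "
import cv2
a=cv2.imread('pics/scene0.png');cv2.imwrite('pics/s0c.png',cv2.resize(a[210:410,90:350],None,fx=3,fy=3,interpolation=2))
a=cv2.imread('pics/side0.png');cv2.imwrite('pics/d0c.png',cv2.resize(a[120:270,170:400],None,fx=3.4,fy=3.4,interpolation=2))
"
```

```text
(no output)
```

View pics/s0c.png

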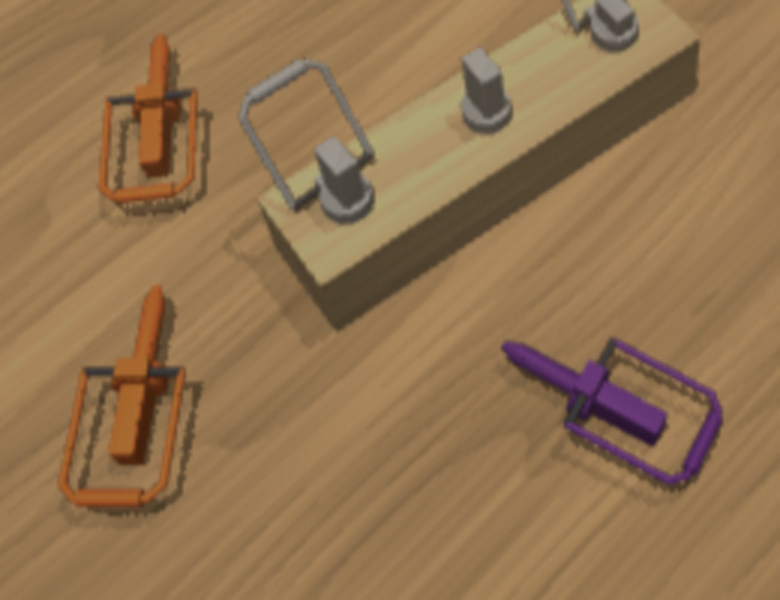

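View pics/d0c.png

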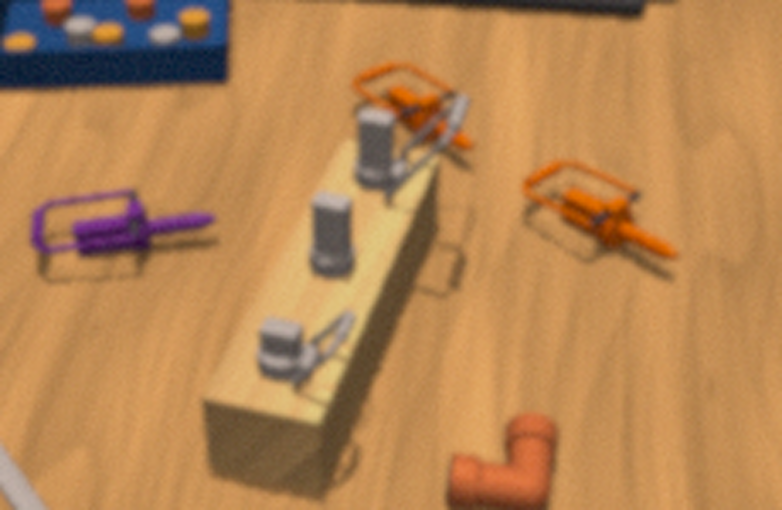

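```bash
cat > b.py <<'E'
from h import *
import pickle
D=pickle.load(open('d0.pkl','rb'));s=D['scene'];d=D['side']
def crop(n,im,x0,x1,y0,y1,f): cv2.imwrite('pics/'+n,cv2.resize(im[y0:y1,x0:x1,::-1],None,fx=f,fy=f,interpolation=2))
crop('ax_s.png',s['im'],290,420,100,200,6)
crop('ax_d.png',d['im'],170,330,270,370,5)
p=(90+337/3,210+151/3); q=(170+376/3.4,120+114/3.4)
T=tri([(s,p),(d,q)]);print('tabtop tri',T,'atz',atz(s,p,.124),atz(d,q,.124),proj(s,T),p,proj(d,T),q)
print('hole',atz(s,(393,158),.115),atz(d,(192,300),.115))
# rack top edge from scene: crop corners
for uv in [(261,203),(322,281),(697,41)]:
    print('rack',atz(s,(90+uv[0]/3,210+uv[1]/3),.066))
E
python3 b.py
```

```text
tabtop tri [ 0.50684592 -0.26717902  0.12571022] atz [ 0.50885502 -0.26596591  0.124     ] [ 0.50500195 -0.27244425  0.124     ] [200.98384597 259.60804491] (202.33333333333331, 260.3333333333333) [279.60553943 154.0421622 ] (280.5882352941177, 153.52941176470588)
hole [0.60819887 0.1980355  0.115     ] [0.60120647 0.19793202 0.115     ]
rack [ 0.46869002 -0.30709225  0.066     ]
rack [ 0.5403336  -0.31592007  0.066     ]
rack [ 0.58968702 -0.01622175  0.066     ]
```

View pics/ax_s.png

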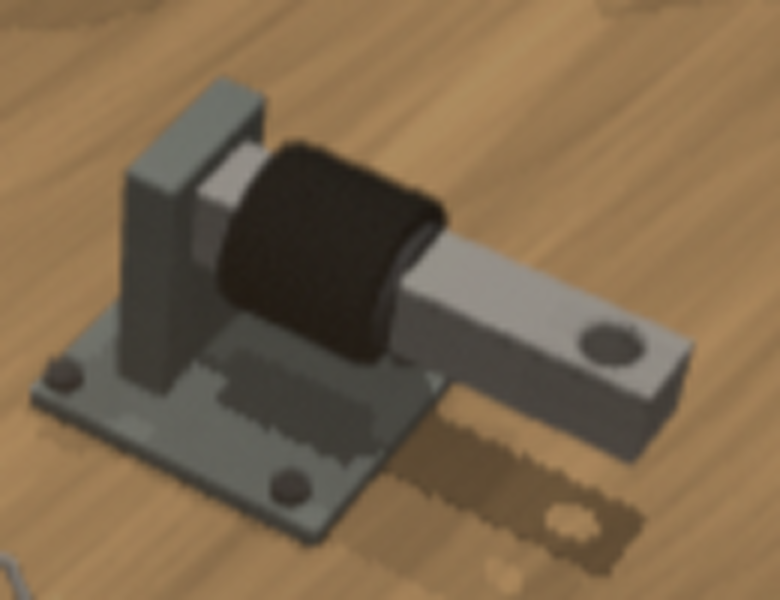

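View pics/ax_d.png

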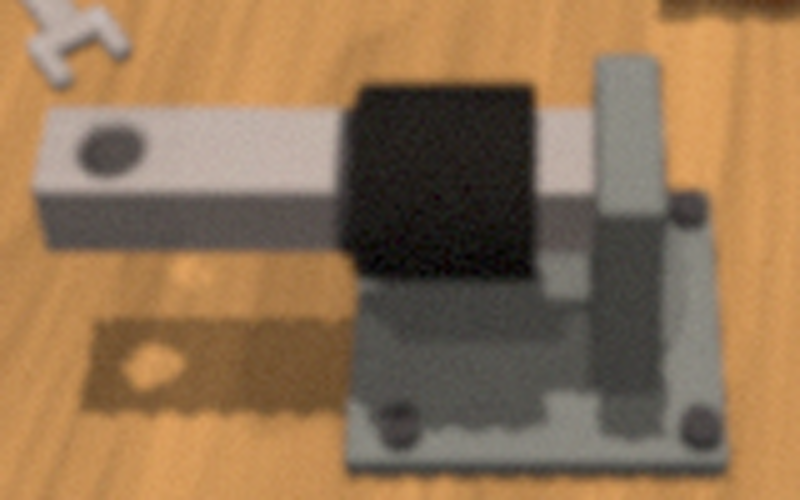

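```bash
cat >> h.py <<'E'
def plan(pos=None,jaw=None,o=None):
    """pos TCP target world; jaw = yaw deg of tool y"""
    o=o or bot.get_obs(); R=R_of(o['orientation']); p=np.array(o['tool_pos'])
    yaw=np.degrees(np.arctan2(R[1,1],R[0,1]))
    print('t',round(o['clock'],2),'tcp',p.round(4),'jaw',yaw.round(2),'tilt',np.degrees(np.arccos(-R[2,2])).round(2),'w',round(o['gripper_width'],3),'F',np.round(o['force'],1),'q',np.round(o['q'],2))
    if pos is not None:
        print('shift tool mm',(1000*R.T@(np.array(pos)-p)).round(1),'world',(1000*(np.array(pos)-p)).round(1))
    if jaw is not None:
        a=np.radians(jaw); y=np.array([np.cos(a),np.sin(a),0]); z=np.array([0,0,-1.]); x=np.cross(y,z)
        Rt=np.stack([x,y,z],1); print('rotvec deg',np.degrees(Ro.from_matrix(R.T@Rt).as_rotvec()).round(2))
E
cat > c.py <<'E'
from h import *
import pickle
D=pickle.load(open('d0.pkl','rb'));s=D['scene'];d=D['side']
f=lambda x,y:(290+x/6,100+y/6)
g=lambda x,y:(170+x/5,270+y/5)
for c,a,b in [(s,f(405,285),f(650,400)),(s,f(450,235),f(690,345)),(d,g(345,193),g(37,191)),(d,g(340,108),g(50,108))]:
    A=atz(c,a,.115);B=atz(c,b,.115);v=B-A;print(A,B,np.degrees(np.arctan2(v[1],v[0])))
plan([.6,.198,.23],90)
E
python3 c.py
```

```text
[0.53036672 0.17144911 0.115     ] [0.63198338 0.18403349 0.115     ] 7.059659223708289
[0.52615453 0.20476532 0.115     ] [0.62667839 0.21720053 0.115     ] 7.051898129449608
[0.51555157 0.20461814 0.115     ] [0.62125937 0.21831142 0.115     ] 7.380933628023845
[0.52475581 0.16870142 0.115     ] [0.62779641 0.18287041 0.115     ] 7.829570053293887
t 0.75 tcp [0.2217 0.5305 0.2313] jaw 67.32 tilt 0.0 w 1.002 F [-0.5 -0.5 -0.3] q [ 1.04  0.15  1.44  0.    1.55 -0.13]
shift tool mm [-477.3 -161.     1.3] world [ 378.3 -332.5   -1.3]
rotvec deg [ -0.    -0.   -22.68]
```

Emit:
apply_moves(claw=[0.085, 0.085, 0.085, 0.085, 0.085], xyz=[[-25, -8, 0], [-45, -15, 0], [-48, -16, 0], [-48, -16, 0], [-48, -16, 0]], angular=[[0, 0, 0], [0, 0, 0], [0, 0, 0], [0, 0, 0], [0, 0, 0]])

```text
clock: 1.25
tool_pos: [0.4116, 0.365, 0.2315]
orientation: [0.0, 0.197, 0.98, 0.0]
force: [0.2, 0.9, -0.9]
gripper_width: 0.995
```

Emit:
apply_moves(claw=[0.085, 0.085, 0.085, 0.085, 0.085], xyz=[[-0.045, -0.015, 0], [-0.045, -0.015, 0], [-0.045, -0.015, 0], [-0.045, -0.015, 0], [-0.045, -0.015, 0]], angular=[[0, 0, 0], [0, 0, 0], [0, 0, 0], [0, 0, 0], [0, 0, 0]])

```text
clock: 1.75
tool_pos: [0.5904, 0.209, 0.2314]
orientation: [0.0, 0.197, 0.98, 0.0]
force: [0.8, 0.5, 0.2]
gripper_width: 0.996
```

Emit:
apply_moves(claw=[0.085, 0.085, 0.085, 0.085, 0.085], xyz=[[0, 0, 0], [0, 0, 0], [0, 0, 0], [0, 0, 0], [0, 0, 0]], angular=[[0, 0, -6], [0, 0, -6], [0, 0, -6], [0, 0, -6], [0, 0, -6]])

```text
clock: 2.25
tool_pos: [0.5892, 0.2106, 0.2312]
orientation: [-0.0, -0.066, 0.998, -0.0]
force: [-0.8, 0.5, -0.2]
gripper_width: 0.997
```

```bash
python3 -c "
from h import *
import pickle
c=cap('wrist','w1.png');plan([.507,-.267,.30],80.7,c['o']);pickle.dump(c,open('w1.pkl','wb'))
print(proj(c,[.605,.198,.115]))"
```

```text
t 2.25 tcp [0.5892 0.2106 0.2312] jaw 97.56 tilt 0.01 w 0.997 F [-0.8  0.5 -0.2] q [ 0.22  0.26  1.31 -0.    1.57 -1.48]
shift tool mm [ 144.3 -462.6  -68.7] world [ -82.2 -477.6   68.8]
rotvec deg [-1.000e-02 -1.000e-02  1.686e+01]
[259.27504022 223.78997822]
```

View pics/w1.png

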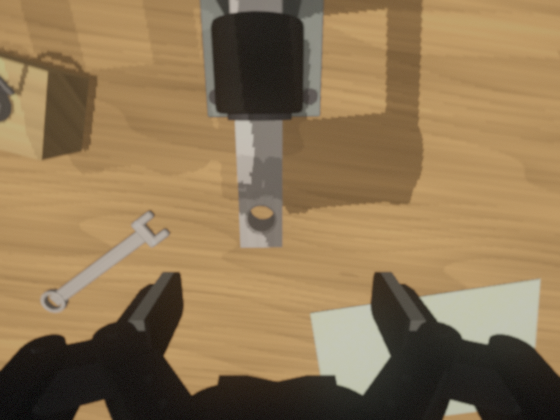

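```bash
python3 -c "
from h import *
a=cv2.imread('pics/w1.png');cv2.imwrite('pics/w1c.png',cv2.resize(a[110:260,210:310],None,fx=4,fy=4,interpolation=2))"
```

```text
(no output)
```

View pics/w1c.png

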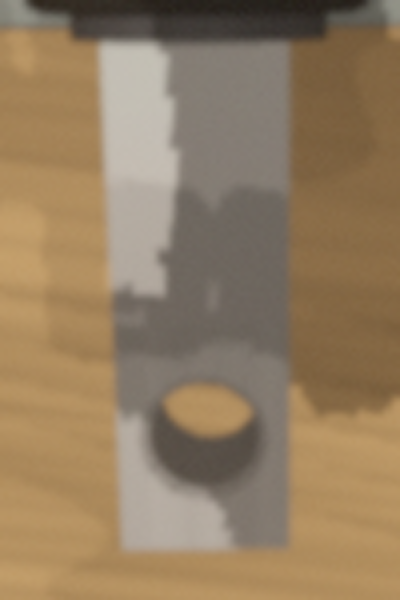

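```bash
python3 -c "
from h import *
import pickle
c=pickle.load(open('w1.pkl','rb'));f=lambda x,y:(210+x/4,110+y/4)
D=pickle.load(open('d0.pkl','rb'))
H=atz(c,f(205.5,434),.115);print('H',H)
P=[atz(c,f(*p),.115) for p in [(100,40),(120,549),(291,40),(290,549),(148,434),(263,434)]]
for a,b in [(0,1),(2,3)]:
  v=P[b]-P[a];print(np.degrees(np.arctan2(v[1],v[0])))
m=(P[0]+P[2])/2-(P[1]+P[3])/2;print('mid',np.degrees(np.arctan2(-m[1],-m[0])))
print('width',np.linalg.norm(P[1]-P[3]),'hole dia',np.linalg.norm(P[4]-P[5]),'end-hole',np.linalg.norm((P[1]+P[3])/2-H))
print(tri([(c,f(205.5,434)),(D['scene'],(392,157.5)),(D['side'],(192.2,300))]))
"
```

```text
H [0.60012025 0.19919341 0.115     ]
7.683993133115551
7.770662189703942
mid 7.727330658024349
width 0.036440300481514566 hole dia 0.02395564852569673 end-hole 0.02604551941658557
[0.6022923  0.19866265 0.11328435]
```

Emit:
apply_moves(claw=[0.085, 0.085, 0.085, 0.085, 0.085], xyz=[[0.014, -0.045, -0.01], [0.015, -0.047, -0.01], [0.015, -0.047, -0.01], [0.015, -0.047, 0], [0.015, -0.047, 0]], angular=[[0, 0, 0], [0, 0, 0], [0, 0, 0], [0, 0, 0], [0, 0, 0]])

```text
clock: 2.8
tool_pos: [0.5449, -0.0309, 0.2617]
orientation: [0.0, -0.063, 0.998, -0.0]
force: [0.8, 0.3, 1.0]
gripper_width: 1.0
```

Emit:
apply_moves(claw=[0.085, 0.085, 0.085, 0.085, 0.085], xyz=[[0.015, -0.047, 0], [0.015, -0.047, 0], [0.015, -0.047, 0], [0.015, -0.047, 0], [0.01, -0.042, 0]], angular=[[0, 0, 0], [0, 0, 0], [0, 0, 0], [0, 0, 0], [0, 0, 0]])

```text
clock: 3.3
tool_pos: [0.5045, -0.2686, 0.2614]
orientation: [0.0, -0.062, 0.998, -0.0]
force: [0.9, 0.2, 0.6]
gripper_width: 0.994
```

Emit:
apply_moves(claw=[0.085, 0.085, 0.085, 0.085, 0.085], xyz=[[0, 0, 0], [0, 0, 0], [0, 0, 0], [0, 0, 0], [0, 0, 0]], angular=[[0, 0, 6], [0, 0, 6], [0, 0, 4.9], [0, 0, 0], [0, 0, 0]])

```text
clock: 3.8
tool_pos: [0.5055, -0.2662, 0.2612]
orientation: [0.0, 0.083, 0.997, -0.0]
force: [-0.7, -0.1, 0.1]
gripper_width: 0.999
```

```bash
python3 -c "
from h import *
import pickle
c=cap('wrist','w2.png');plan([.507,-.267,.26],80.7,c['o']);pickle.dump(c,open('w2.pkl','wb'))
print(proj(c,[.507,-.267,.124]))
for t in ['pin_grip','bail']:
  for m in bot.masks_of('wrist',t): print(t,m['p'],m['pixel'],m['pixels'].sum())"
```

```text
t 3.8 tcp [ 0.5055 -0.2662  0.2612] jaw 80.52 tilt 0.01 w 0.999 F [-0.7 -0.1  0.1] q [-0.62  0.13  1.4  -0.    1.61 -2.02]
shift tool mm [-1.6 -0.5  1.2] world [ 1.5 -0.8 -1.2]
rotvec deg [-0.01  0.   -0.18]
[276.3458469  202.59625336]
pin_grip 0.96 [167.9, 272.8] 2615
pin_grip 0.92 [191.0, 134.7] 2477
pin_grip 0.67 [316.6, 323.2] 1525
bail 0.95 [133.9, 268.3] 1219
bail 0.8 [348.8, 342.1] 647
bail 0.74 [69.4, 180.7] 1065
bail 0.56 [224.7, 103.9] 783
```

View pics/w2.png

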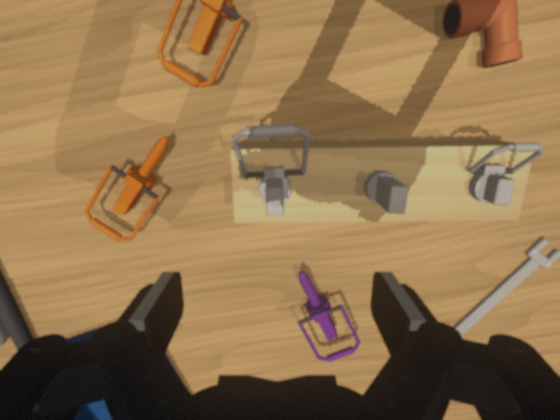

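```bash
python3 -c "
from h import *
a=cv2.imread('pics/w2.png');cv2.imwrite('pics/w2c.png',cv2.resize(a[115:230,220:330],None,fx=5,fy=5,interpolation=2))"
```

```text
(no output)
```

View pics/w2c.png

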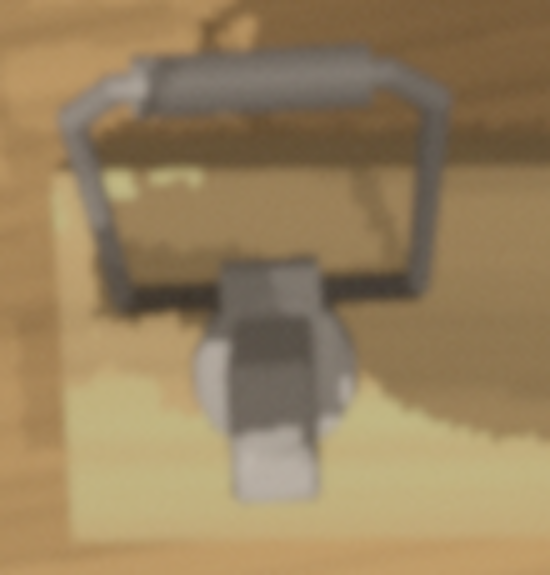

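```bash
cat > fit.py <<'E'
from h import *
import pickle
from scipy.optimize import least_squares
c=pickle.load(open('w2.pkl','rb'));D=pickle.load(open('d0.pkl','rb'))
f=lambda x,y:(220+x/5,115+y/5)
M=[((13,8,20),f(319,500)),((13,-8,20),f(233,500)),((-16,-30,-30),f(122,302)),((-16,30,-30),f(420,290)),((-62,-30+7,30),f(140,85)),((-62,23,30),f(374,75)),((0,-17,-24),f(196,378)),((0,17,-24),f(355,378))]
def X(p,m):
    a=p[2];x,y,z=[v/1000 for v in m];return np.array([p[0]+x*np.cos(a)-y*np.sin(a),p[1]+x*np.sin(a)+y*np.cos(a),p[3]+z])
def res(p): return np.concatenate([proj(c,X(p,m))-u for m,u in M]+[[ (p[3]-.104)*2000]])
r=least_squares(res,[.507,-.267,-.16,.104],loss='soft_l1')
print(r.x,np.degrees(r.x[2]),r.fun.round(1))
g=r.x;plan([g[0],g[1],.104+.003-bot.tcp_to_grasp],np.degrees(g[2])+90,None)
E
python3 fit.py
```

```text
[ 0.50634335 -0.26841842 -0.13169547  0.10390108] -7.54559437267373 [ 0.3  0.7 -0.3  1.3  0.5 -0.9 -0.2 -0.5 -4.9  0.1  5.8  0.1 -1.1  0.1
  0.6 -1.  -0.2]
t 3.95 tcp [ 0.5055 -0.2662  0.2612] jaw 80.5 tilt 0.01 w 0.993 F [0.7 0.7 0.1] q [-0.62  0.13  1.4  -0.    1.61 -2.02]
shift tool mm [ -1.2  -2.  172.9] world [   0.9   -2.2 -172.9]
rotvec deg [-0.01  0.   -1.95]
```

Emit:
apply_moves(claw=[0.085, 0.085, 0.085, 0.085, 0.085], xyz=[[-0.001, -0.002, 0], [0, 0, 0.025], [0, 0, 0.035], [0, 0, 0.035], [0, 0, 0.025]], angular=[[0, 0, -1.9], [0, 0, 0], [0, 0, 0], [0, 0, 0], [0, 0, 0]])

```text
clock: 4.45
tool_pos: [0.5055, -0.2679, 0.139]
orientation: [-0.001, 0.066, 0.998, 0.0]
force: [0.6, 0.6, -0.6]
gripper_width: 0.994
```

Emit:
apply_moves(claw=[0.085, 0.085, 0.085, 0.085, 0.085], xyz=[[0, 0, 0.025], [0, 0, 0.02], [0, 0, 0.008], [0, 0, 0], [0, 0, 0]], angular=[[0, 0, 0], [0, 0, 0], [0, 0, 0], [0, 0, 0], [0, 0, 0]])

```text
clock: 4.95
tool_pos: [0.5065, -0.2687, 0.0892]
orientation: [0.0, 0.067, 0.998, -0.0]
force: [-0.0, -0.7, -0.3]
gripper_width: 0.997
```

```bash
python3 -c "
from h import *
c=cap('wrist','w3.png');plan([.5063,-.2684,.088],82.45,c['o'])
c=cap('scene','s3.png');cv2.imwrite('pics/s3c.png',cv2.resize(c['im'][170:330,140:340,::-1],None,fx=4,fy=3.7,interpolation=2))"
```

```text
t 4.95 tcp [ 0.5065 -0.2687  0.0892] jaw 82.34 tilt 0.06 w 0.997 F [-0.  -0.7 -0.3] q [-0.62  0.23  1.63 -0.    1.27 -2.06]
shift tool mm [0.2 0.3 1.2] world [-0.2  0.3 -1.2]
rotvec deg [-0.04  0.05 -0.11]
```

View pics/w3.png

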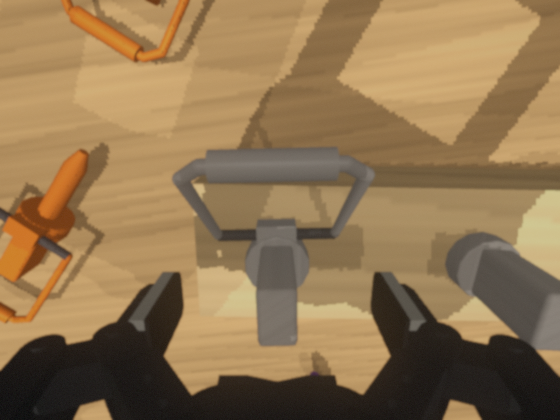

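View pics/s3c.png

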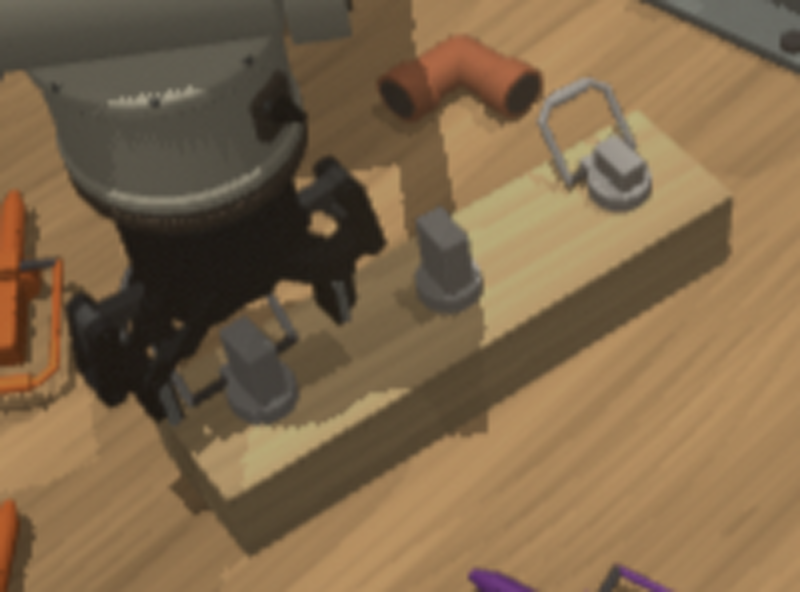

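Emit:
apply_moves(claw=[0.05, 0.03, 0.01, 0.01, 0.01], xyz=[[0, 0, 0], [0, 0, 0], [0, 0, 0], [0, 0, 0], [0, 0, 0]], angular=[[0, 0, 0], [0, 0, 0], [0, 0, 0], [0, 0, 0], [0, 0, 0]], squeeze=60)

```text
clock: 5.55
tool_pos: [0.5061, -0.2685, 0.0884]
orientation: [0.0, 0.067, 0.998, -0.0]
force: [-0.2, -0.1, -0.7]
gripper_width: 0.181
```

Emit:
apply_moves(claw=[0.01, 0.01, 0.01, 0.01, 0.01], xyz=[[0, 0, 0], [0, 0, 0], [0, 0, -0.005], [0, 0, -0.01], [0, 0, -0.015]], angular=[[0, 0, 0], [0, 0, 0], [0, 0, 0], [0, 0, 0], [0, 0, 0]])

```text
clock: 6.05
tool_pos: [0.5058, -0.2682, 0.1186]
orientation: [-0.001, 0.067, 0.998, 0.0]
force: [-0.4, -0.2, -2.8]
gripper_width: 0.178
```

```bash
python3 -c "
from h import *
c=cap('wrist','w4.png');plan([.5063,-.2684,.20],82.45,c['o'])
"
```

```text
t 6.05 tcp [ 0.5058 -0.2682  0.1186] jaw 82.32 tilt 0.07 w 0.178 F [-0.4 -0.2 -2.8] q [-0.62  0.21  1.6  -0.    1.33 -2.06]
shift tool mm [ -0.4  -0.1 -81.4] world [ 0.5 -0.2 81.4]
rotvec deg [ 0.03 -0.07 -0.13]
```

View pics/w4.png

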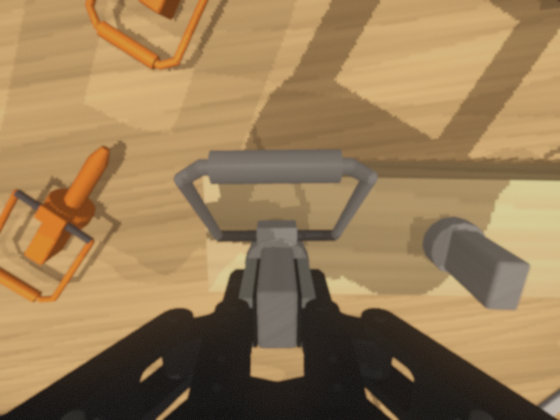

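Emit:
apply_moves(claw=[0.01, 0.01, 0.01, 0.01, 0.01], xyz=[[0, 0, -0.02], [0, 0, -0.03], [0, 0, -0.04], [0, 0, -0.04], [0, 0, -0.02]], angular=[[0, 0, 0], [0, 0, 0], [0, 0, 0], [0, 0, 0], [0, 0, 0]])

```text
clock: 6.6
tool_pos: [0.5065, -0.2687, 0.2728]
orientation: [0.002, 0.067, 0.998, -0.001]
force: [-0.2, -0.9, -3.0]
gripper_width: 0.18
```

```bash
python3 -c "
from h import *
plan([.601,.199,.27],97.5)
"
```

```text
t 6.6 tcp [ 0.5065 -0.2687  0.2728] jaw 82.32 tilt 0.28 w 0.18 F [-0.2 -0.9 -3. ] q [-0.62  0.13  1.37 -0.    1.63 -2.06]
shift tool mm [-31.2 476.1   1.8] world [ 94.5 467.7  -2.8]
rotvec deg [ -0.17   0.23 -15.17]
```

Emit:
apply_moves(claw=[0.01, 0.01, 0.01, 0.01, 0.01], xyz=[[-0.001, 0.02, 0], [-0.003, 0.04, 0], [-0.003, 0.045, 0], [-0.003, 0.045, 0], [-0.003, 0.045, 0]], angular=[[0, 0, 0], [0, 0, 0], [0, 0, 0], [0, 0, 0], [0, 0, 0]])

```text
clock: 7.1
tool_pos: [0.545, -0.0752, 0.2691]
orientation: [0.001, 0.067, 0.998, -0.0]
force: [1.0, 0.1, -1.8]
gripper_width: 0.176
```

Emit:
apply_moves(claw=[0.01, 0.01, 0.01, 0.01, 0.01], xyz=[[-0.003, 0.045, 0], [-0.003, 0.045, 0], [-0.003, 0.045, 0], [-0.003, 0.045, 0], [-0.003, 0.045, 0]], angular=[[0, 0, 0], [0, 0, 0], [0, 0, 0], [0, 0, 0], [0, 0, 0]])

```text
clock: 7.6
tool_pos: [0.59, 0.146, 0.2691]
orientation: [0.001, 0.067, 0.998, 0.0]
force: [1.0, -0.8, -3.0]
gripper_width: 0.179
```

Emit:
apply_moves(claw=[0.01, 0.01, 0.01, 0.01, 0.01], xyz=[[-0.002, 0.038, 0], [-0.001, 0.018, 0], [0, 0, 0], [0, 0, 0], [0, 0, 0]], angular=[[0, 0, 0], [0, 0, 0], [0, 0, -5], [0, 0, -5], [0, 0, -5]])

```text
clock: 8.1
tool_pos: [0.6004, 0.199, 0.2687]
orientation: [0.0, -0.066, 0.998, -0.0]
force: [0.2, -0.5, -3.4]
gripper_width: 0.176
```

```bash
cat > v.py <<'E'
from h import *
import pickle,sys
n=sys.argv[1]
w=cap('wrist',f'w{n}.png');s=cap('scene',f's{n}.png');d=cap('side',f'd{n}.png')
pickle.dump((w,s,d),open(f'v{n}.pkl','wb'))
plan([.601,.199,.27],97.5)
E
python3 v.py 5
```

```text
t 8.25 tcp [0.6004 0.1988 0.2686] jaw 97.2 tilt 0.03 w 0.181 F [ 0.7 -0.4 -2.8] q [ 0.2   0.26  1.23 -0.    1.65 -1.5 ]
shift tool mm [-0.6  0.1 -1.4] world [0.6 0.2 1.4]
rotvec deg [-0.01  0.02 -0.3 ]
```

View pics/w5.png

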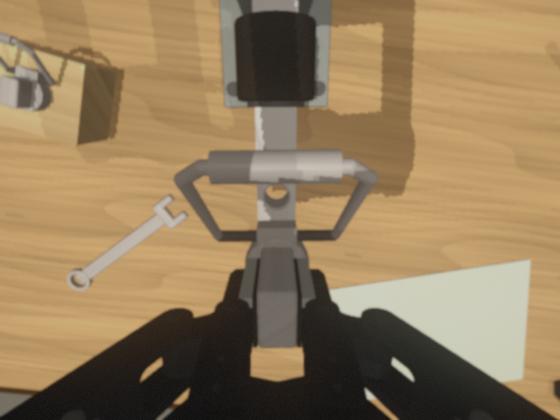

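View pics/s5.png

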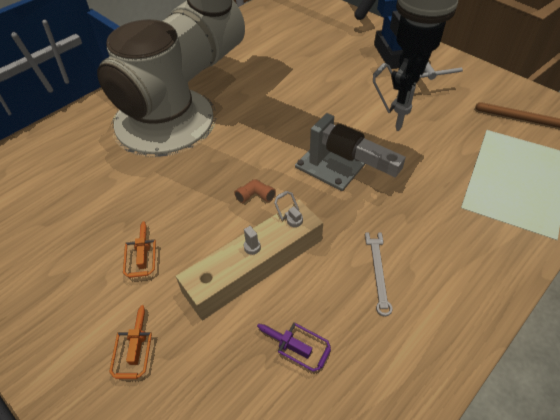

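View pics/d5.png

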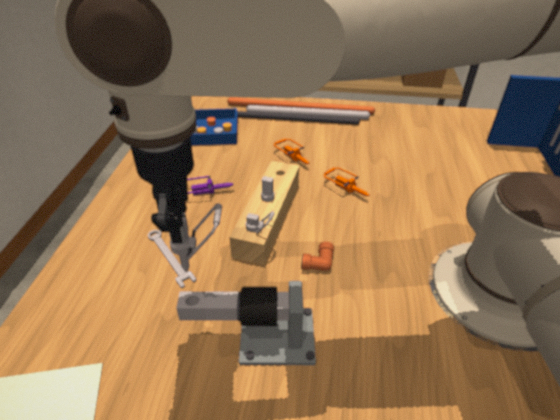

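Emit:
apply_moves(claw=[0.01, 0.01, 0.01, 0.01, 0.01], xyz=[[0, 0, 0.012], [0, 0, 0.02], [0, 0, 0.02], [0, 0, 0.01], [0, 0, 0]], angular=[[0, 0, -0.3], [0, 0, 0], [0, 0, 0], [0, 0, 0], [0, 0, 0]])

```text
clock: 8.75
tool_pos: [0.5998, 0.1989, 0.2044]
orientation: [-0.001, -0.066, 0.998, -0.0]
force: [0.5, 0.3, -3.8]
gripper_width: 0.183
```

```bash
python3 v.py 6; python3 -c "
import cv2
a=cv2.imread('pics/s6.png');b=cv2.imread('pics/d6.png');w=cv2.imread('pics/w6.png')
cv2.imwrite('pics/x6s.png',cv2.resize(a[80:180,340:440],None,fx=6,fy=6,interpolation=2))
cv2.imwrite('pics/x6d.png',cv2.resize(b[220:330,150:270],None,fx=5,fy=5,interpolation=2))
"
```

```text
t 8.9 tcp [0.6007 0.1992 0.2071] jaw 97.6 tilt 0.07 w 0.18 F [ 1.3 -0.5 -2.5] q [ 0.2   0.28  1.33 -0.    1.53 -1.5 ]
shift tool mm [ -0.3  -0.2 -62.9] world [ 0.3 -0.2 62.9]
rotvec deg [0.   0.07 0.1 ]
```

View pics/x6s.png

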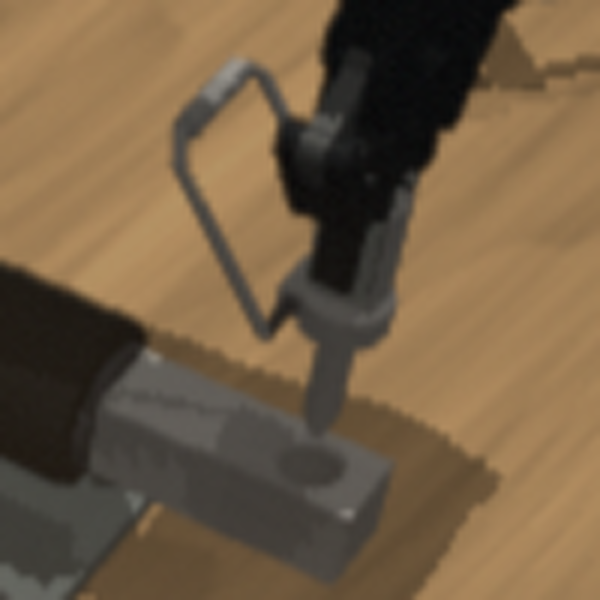

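View pics/x6d.png

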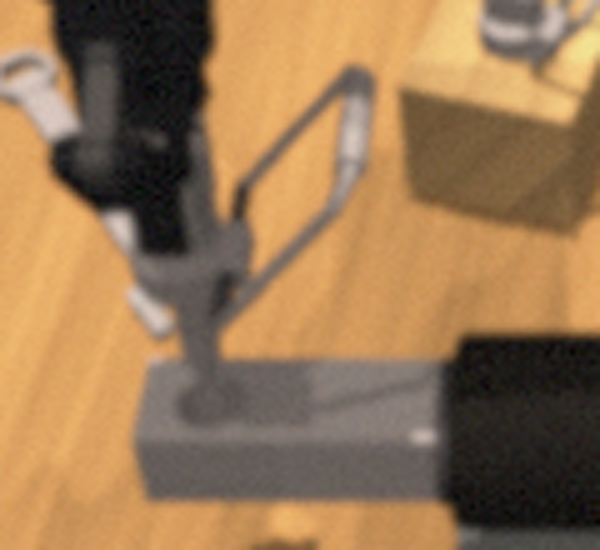

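View pics/w6.png

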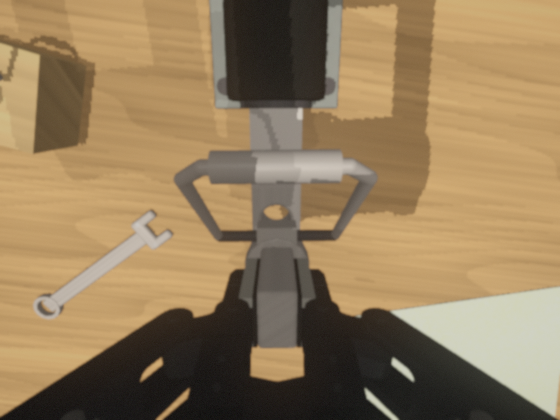

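```bash
python3 -c "
from h import *
import pickle
w,s,d=pickle.load(open('v6.pkl','rb'))
for c,u0,f,tip,hole in [(s,(340,80),6,(318,432),(312,463)),(d,(150,220),5,(212,385),(210,403))]:
  H=atz(c,(u0[0]+hole[0]/f,u0[1]+hole[1]/f),.115)
  T=atz(c,(u0[0]+tip[0]/f,u0[1]+tip[1]/f),.1306)
  print(H,T,(T-H)*1000)
  print('expected tip px',(proj(c,H+[0,0,.0156])-np.array(u0))*f)
"
```

```text
[0.6050826  0.19867935 0.115     ] [0.60460036 0.19863962 0.1306    ] [-0.48223848 -0.0397376  15.6       ]
expected tip px [319.16237138 432.57566556]
[0.60083738 0.19919202 0.115     ] [0.59697117 0.2029576  0.1306    ] [-3.86620978  3.76557612 15.6       ]
expected tip px [204.26230019 375.09609478]
```

Emit:
apply_moves(claw=[0.01, 0.01, 0.01, 0.01, 0.01], xyz=[[0, 0, 0.008], [0, 0, 0.008], [0, 0, 0.008], [0, 0, 0.004], [0, 0, 0]], angular=[[0, 0, 0], [0, 0, 0], [0, 0, 0], [0, 0, 0], [0, 0, 0]])

```text
clock: 9.4
tool_pos: [0.6001, 0.1991, 0.1772]
orientation: [-0.001, -0.066, 0.998, -0.0]
force: [0.6, 0.0, -2.8]
gripper_width: 0.182
```

```bash
python3 v.py 7; python3 -c "
import cv2
a=cv2.imread('pics/s7.png');b=cv2.imread('pics/d7.png')
cv2.imwrite('pics/x7s.png',cv2.resize(a[80:180,340:440],None,fx=6,fy=6,interpolation=2))
cv2.imwrite('pics/x7d.png',cv2.resize(b[220:330,150:270],None,fx=5,fy=5,interpolation=2))
"
```

```text
t 9.55 tcp [0.6005 0.1992 0.1784] jaw 97.62 tilt 0.02 w 0.177 F [ 0.  -0.4 -2.8] q [ 0.2   0.29  1.37 -0.    1.48 -1.51]
shift tool mm [ -0.5  -0.3 -91.6] world [ 0.5 -0.2 91.6]
rotvec deg [-0.    0.02  0.12]
```

View pics/x7s.png

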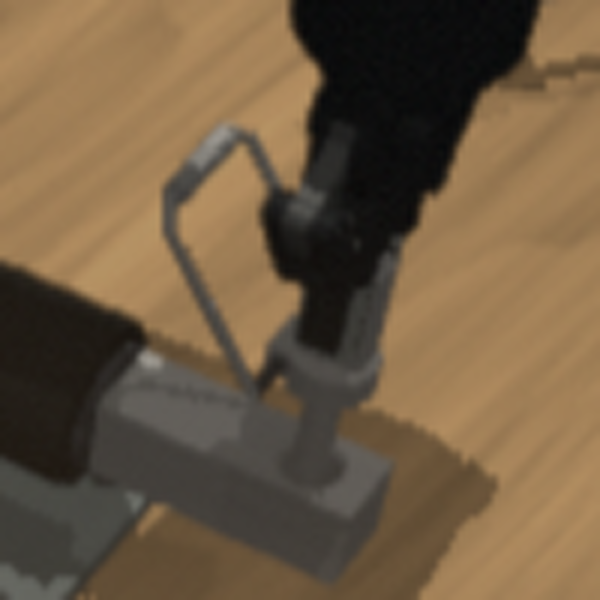

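View pics/x7d.png

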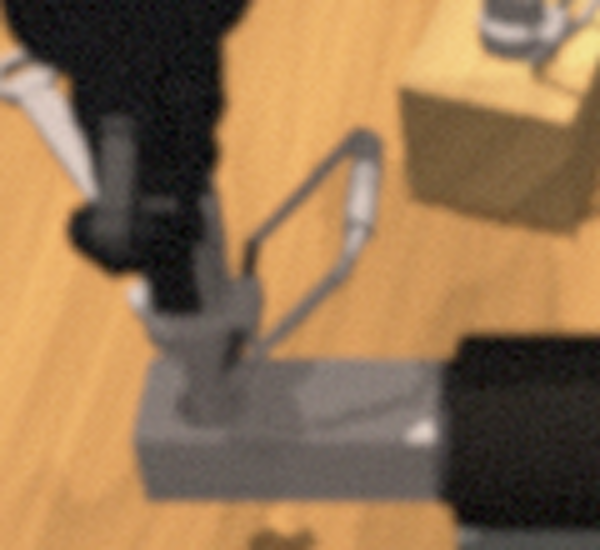

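Emit:
apply_moves(claw=[0.01, 0.01, 0.01, 0.01, 0.01], xyz=[[0, 0, 0.01], [0, 0, 0.01], [0, 0, 0.01], [0, 0, 0.006], [0, 0, 0]], angular=[[0, 0, 0], [0, 0, 0], [0, 0, 0], [0, 0, 0], [0, 0, 0]])

```text
clock: 10.05
tool_pos: [0.5999, 0.199, 0.1408]
orientation: [-0.001, -0.066, 0.998, -0.0]
force: [-0.7, -0.8, -2.8]
gripper_width: 0.181
```

Emit:
apply_moves(claw=[0.01, 0.01, 0.01, 0.01, 0.01], xyz=[[0, 0, 0.001], [0, 0, 0.001], [0, 0, 0.001], [0, 0, 0], [0, 0, 0]], angular=[[0, 0, 0], [0, 0, 0], [0, 0, 0], [0, 0, 0], [0, 0, 0]])

```text
clock: 10.55
tool_pos: [0.6004, 0.1992, 0.1393]
orientation: [0.0, -0.066, 0.998, -0.0]
force: [-0.1, -0.1, -2.9]
gripper_width: 0.177
```

Emit:
apply_moves(claw=[0.01, 0.01, 0.01, 0.01, 0.01], xyz=[[0, 0, 0.001], [0, 0, 0.001], [0, 0, 0.001], [0, 0, 0], [0, 0, 0]], angular=[[0, 0, 0], [0, 0, 0], [0, 0, 0], [0, 0, 0], [0, 0, 0]])

```text
clock: 11.05
tool_pos: [0.6005, 0.1992, 0.1374]
orientation: [0.001, -0.066, 0.998, -0.0]
force: [-4.6, -1.5, 10.7]
gripper_width: 0.183
```

```bash
python3 v.py 8; python3 -c "
import cv2
a=cv2.imread('pics/s8.png');b=cv2.imread('pics/d8.png')
cv2.imwrite('pics/x8s.png',cv2.resize(a[80:180,340:440],None,fx=6,fy=6,interpolation=2))
cv2.imwrite('pics/x8d.png',cv2.resize(b[220:330,150:270],None,fx=5,fy=5,interpolation=2))
"
```

```text
t 11.2 tcp [0.6005 0.1992 0.1374] jaw 97.63 tilt 0.06 w 0.181 F [-4.1 -0.9 11.3] q [ 0.2   0.31  1.43 -0.    1.4  -1.51]
shift tool mm [  -0.6   -0.3 -132.6] world [  0.5  -0.2 132.6]
rotvec deg [-0.    0.06  0.13]
```

View pics/x8s.png

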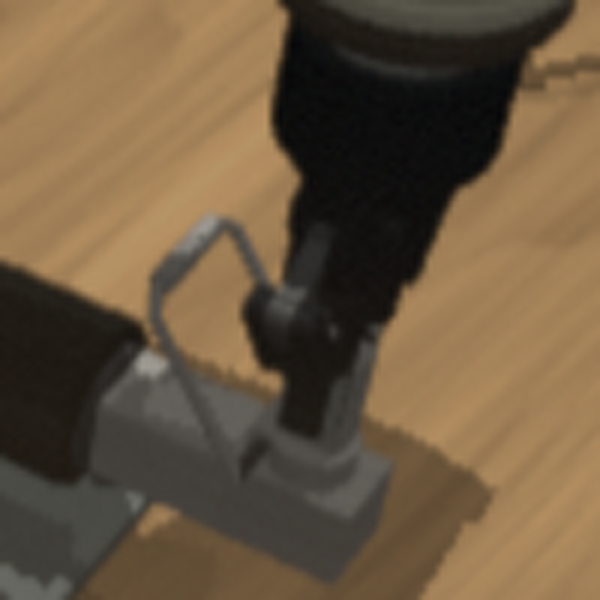

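View pics/x8d.png

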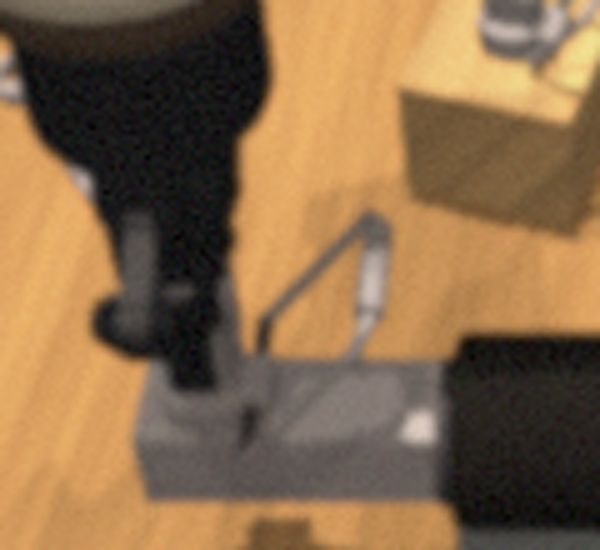

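Emit:
apply_moves(claw=[0.03, 0.05, 0.06, 0.06, 0.06], xyz=[[0, 0, 0], [0, 0, 0], [0, 0, 0], [0, 0, -0.005], [0, 0, -0.015]], angular=[[0, 0, 0], [0, 0, 0], [0, 0, 0], [0, 0, 0], [0, 0, 0]])

```text
clock: 11.7
tool_pos: [0.5999, 0.199, 0.1556]
orientation: [-0.001, -0.066, 0.998, -0.0]
force: [-0.3, -0.7, 1.0]
gripper_width: 0.702
```

Emit:
apply_moves(claw=[0.06, 0.06, 0.06, 0.03, 0], xyz=[[0, 0, -0.025], [0, 0, -0.03], [0, 0, -0.025], [0, 0, 0], [0, 0, 0]], angular=[[0, 0, 0], [0, 0, 0], [0, 0, 0], [0, 0, 0], [0, 0, 0]])

```text
clock: 12.2
tool_pos: [0.6006, 0.1992, 0.2374]
orientation: [0.001, -0.066, 0.998, 0.0]
force: [0.1, -0.2, -0.3]
gripper_width: 0.367
```

```bash
python3 v.py 9; python3 -c "
import cv2
a=cv2.imread('pics/s9.png');b=cv2.imread('pics/d9.png')
cv2.imwrite('pics/x9s.png',cv2.resize(a[80:180,340:440],None,fx=6,fy=6,interpolation=2))
cv2.imwrite('pics/x9d.png',cv2.resize(b[220:330,150:270],None,fx=5,fy=5,interpolation=2))
"
```

```text
t 12.35 tcp [0.6001 0.1991 0.2355] jaw 97.63 tilt 0.08 w 0.107 F [-0.7 -0.5 -0.4] q [ 0.2   0.27  1.29 -0.    1.59 -1.51]
shift tool mm [ -0.8  -0.2 -34.5] world [ 0.9 -0.1 34.5]
rotvec deg [-0.01 -0.08  0.13]
```

View pics/x9s.png

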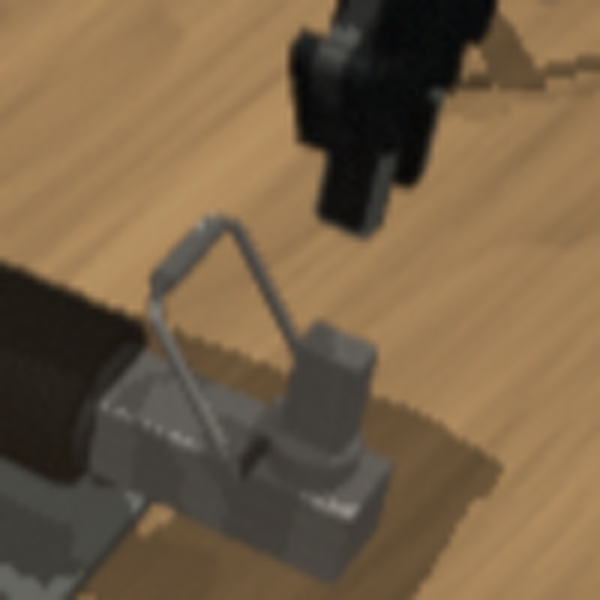

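View pics/x9d.png

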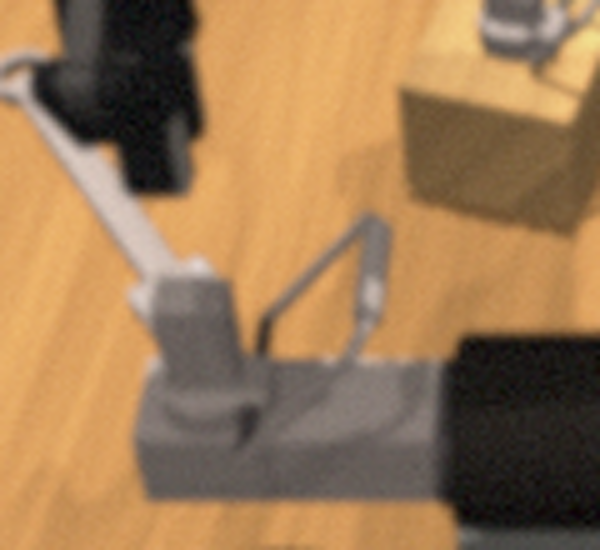

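View pics/w9.png

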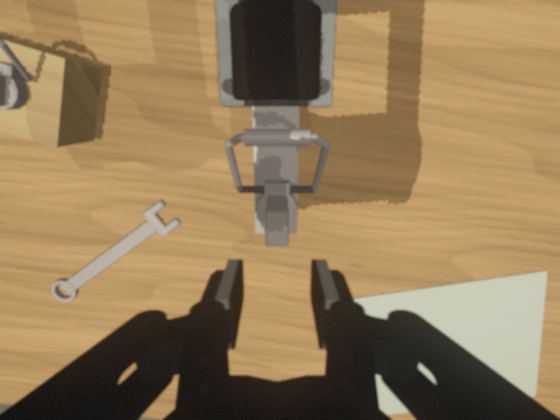

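Emit:
apply_moves(claw=[0, 0, 0, 0, 0], xyz=[[0.015, 0, 0], [0.03, 0, 0], [0.03, 0, 0], [0.02, 0, 0], [0.003, 0, 0]], angular=[[0, 0, 0], [0, 0, 0], [0, 0, 0], [0, 0, 0], [0, 0, 0]])

```text
clock: 12.85
tool_pos: [0.5015, 0.1861, 0.2362]
orientation: [-0.0, -0.067, 0.998, -0.0]
force: [0.1, 0.4, 0.4]
gripper_width: 0.004
```

Emit:
apply_moves(claw=[0, 0, 0, 0, 0], xyz=[[0, 0, 0.01], [0, 0, 0.02], [0, 0, 0.02], [0, 0, 0.013], [0, 0, 0]], angular=[[0, 0, 0], [0, 0, 0], [0, 0, 0], [0, 0, 0], [0, 0, 0]])

```text
clock: 13.35
tool_pos: [0.5029, 0.186, 0.1707]
orientation: [-0.002, -0.066, 0.998, -0.0]
force: [-0.6, 0.7, 0.2]
gripper_width: 0.0
```

```bash
python3 v.py 10; python3 -c "
import cv2
a=cv2.imread('pics/s10.png');b=cv2.imread('pics/d10.png')
cv2.imwrite('pics/x10s.png',cv2.resize(a[80:180,320:440],None,fx=6,fy=6,interpolation=2))
cv2.imwrite('pics/x10d.png',cv2.resize(b[220:330,150:270],None,fx=5,fy=5,interpolation=2))
"
```

```text
t 13.5 tcp [0.5038 0.1862 0.1737] jaw 97.62 tilt 0.04 w -0.003 F [ 0.6  0.1 -0.7] q [ 0.21  0.1   1.61 -0.    1.43 -1.49]
shift tool mm [-98.1  -0.2 -96.2] world [97.2 12.8 96.3]
rotvec deg [-0.    0.04  0.12]
```

View pics/x10s.png

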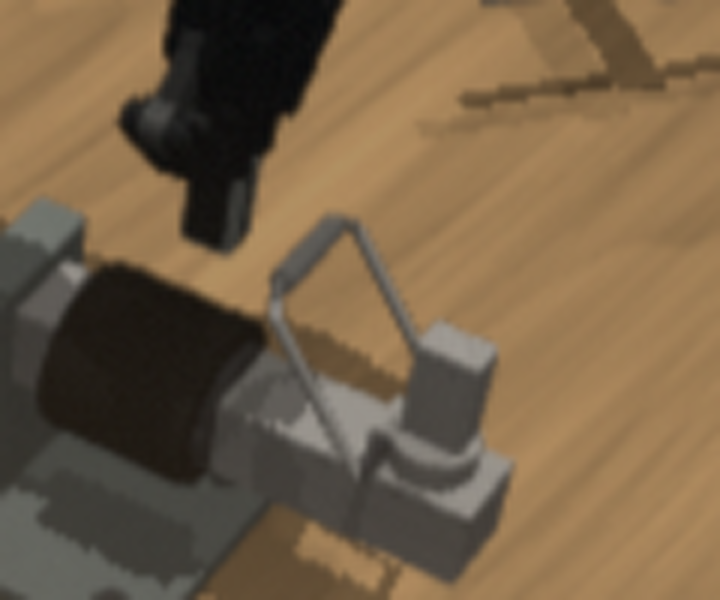

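View pics/x10d.png

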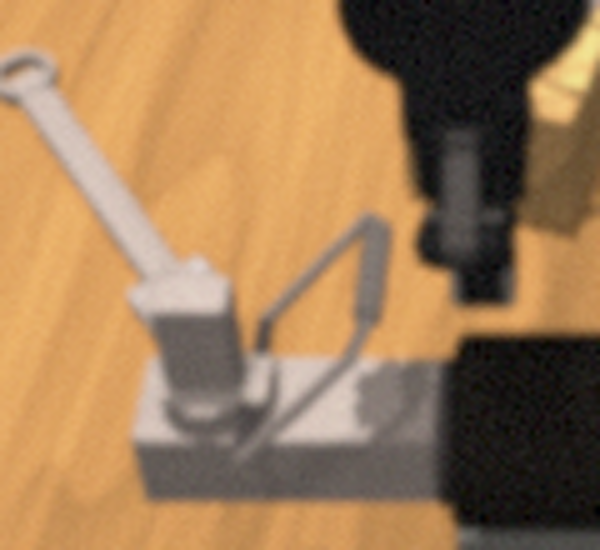

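Emit:
apply_moves(claw=[0, 0, 0, 0, 0], xyz=[[-0.01, 0, 0.004], [-0.012, 0, 0], [-0.012, 0, -0.003], [-0.012, 0, -0.004], [-0.012, 0, -0.003]], angular=[[0, 0, 0], [0, 0, 0], [0, 0, 0], [0, 0, 0], [0, 0, 0]])

```text
clock: 14.0
tool_pos: [0.5623, 0.194, 0.1795]
orientation: [0.0, -0.066, 0.998, -0.0]
force: [-0.0, 0.6, 0.8]
gripper_width: -0.004
```

```bash
python3 v.py 11; python3 -c "
import cv2
a=cv2.imread('pics/s11.png');b=cv2.imread('pics/d11.png')
cv2.imwrite('pics/x11s.png',cv2.resize(a[80:180,320:440],None,fx=6,fy=6,interpolation=2))
cv2.imwrite('pics/x11d.png',cv2.resize(b[220:330,150:270],None,fx=5,fy=5,interpolation=2))
"
```

```text
t 14.15 tcp [0.5616 0.1939 0.1789] jaw 97.61 tilt 0.01 w -0.001 F [-0.3 -1.6  0.1] q [ 0.2   0.21  1.47 -0.    1.46 -1.5 ]
shift tool mm [-39.7  -0.1 -91.1] world [39.4  5.1 91.1]
rotvec deg [-0.01 -0.    0.11]
```

View pics/x11s.png

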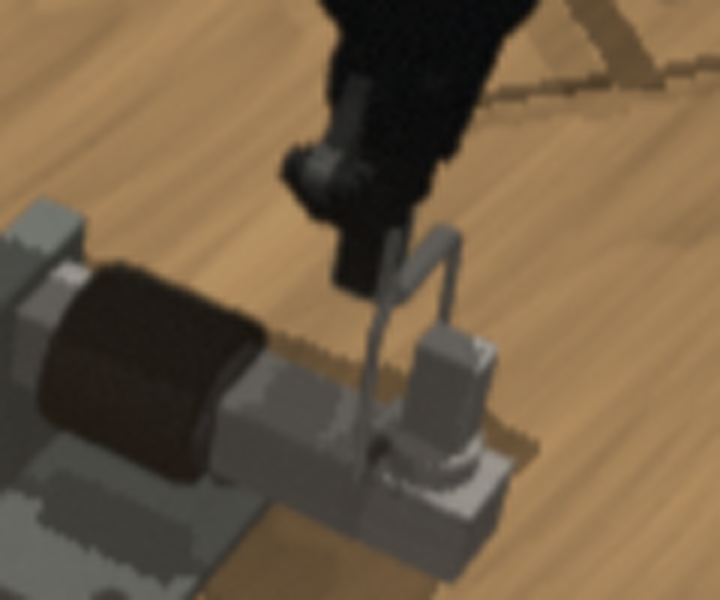

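View pics/x11d.png

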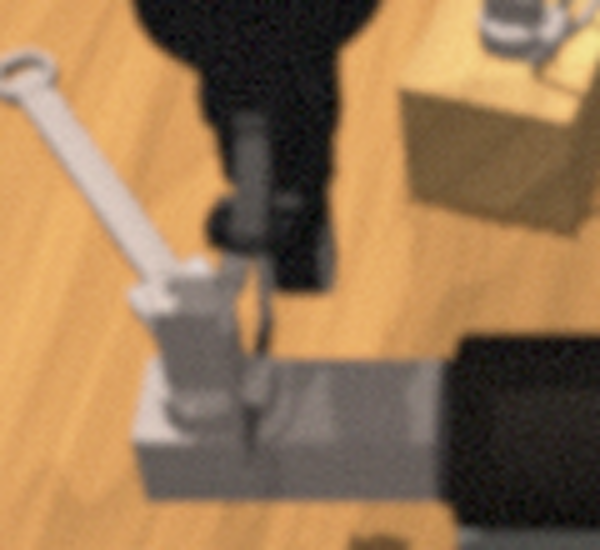

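Emit:
apply_moves(claw=[0, 0, 0, 0, 0], xyz=[[-0.006, 0, -0.003], [-0.01, 0, -0.001], [-0.008, 0, 0], [0, 0, 0], [0.01, 0, 0]], angular=[[0, 0, 0], [0, 0, 0], [0, 0, 0], [0, 0, 0], [0, 0, 0]])

```text
clock: 14.65
tool_pos: [0.5749, 0.1956, 0.1826]
orientation: [-0.0, -0.066, 0.998, -0.0]
force: [-0.0, 0.2, -0.6]
gripper_width: 0.001
```

```bash
python3 v.py 12; python3 -c "
import cv2
a=cv2.imread('pics/s12.png');b=cv2.imread('pics/d12.png')
cv2.imwrite('pics/x12s.png',cv2.resize(a[80:200,320:440],None,fx=5,fy=5,interpolation=2))
cv2.imwrite('pics/x12d.png',cv2.resize(b[220:360,130:270],None,fx=4,fy=4,interpolation=2))
"
```

```text
t 14.8 tcp [0.5738 0.1957 0.1833] jaw 97.63 tilt 0.01 w 0.002 F [ 0.8 -1.2  0.4] q [ 0.2   0.24  1.43 -0.    1.47 -1.5 ]
shift tool mm [-27.4  -0.3 -86.7] world [27.2  3.3 86.7]
rotvec deg [-0.   -0.    0.13]
```

View pics/x12s.png

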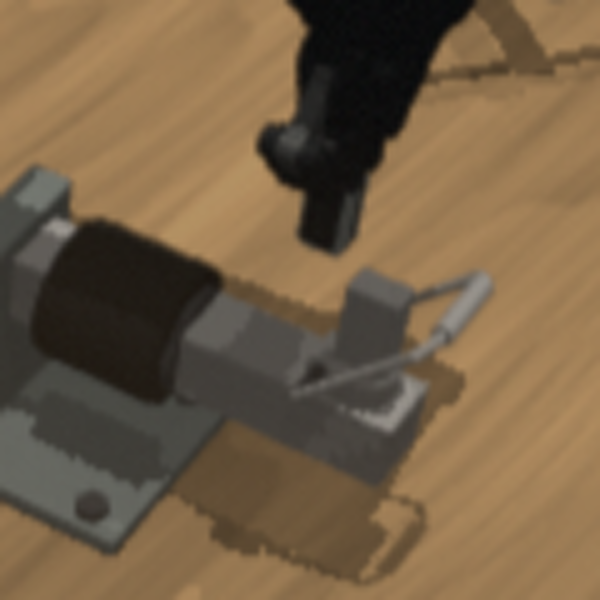

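View pics/x12d.png

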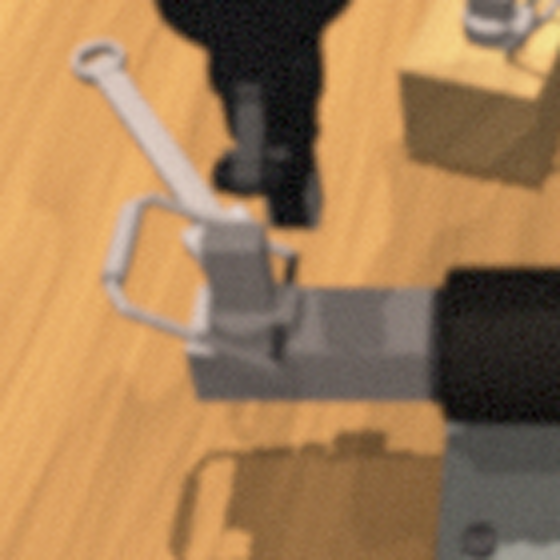

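Emit:
apply_moves(claw=[0, 0, 0, 0, 0], xyz=[[0, 0, -0.02], [0, 0, -0.03], [0, 0, -0.03], [0, 0, -0.02], [0, 0, 0]], angular=[[0, 0, 0], [0, 0, 0], [0, 0, 0], [0, 0, 0], [0, 0, 0]])

```text
clock: 15.3
tool_pos: [0.5751, 0.1959, 0.2865]
orientation: [0.002, -0.067, 0.998, 0.0]
force: [-0.8, 0.9, 0.3]
gripper_width: 0.005
```

Emit:
apply_moves(claw=[0, 0, 0, 0, 0], xyz=[[0, 0, 0], [0, 0, 0], [0, 0, 0], [0, 0, 0], [0, 0, 0]], angular=[[0, 0, 0], [0, 0, 0], [0, 0, 0], [0, 0, 0], [0, 0, 0]])

```text
clock: 15.8
tool_pos: [0.5746, 0.1957, 0.2828]
orientation: [-0.0, -0.066, 0.998, -0.0]
force: [0.2, -0.7, -0.5]
gripper_width: -0.0
```

Emit:
apply_moves(claw=[0, 0, 0, 0, 0], xyz=[[0, 0, 0], [0, 0, 0], [0, 0, 0], [0, 0, 0], [0, 0, 0]], angular=[[0, 0, 0], [0, 0, 0], [0, 0, 0], [0, 0, 0], [0, 0, 0]])

```text
clock: 16.3
tool_pos: [0.5746, 0.1957, 0.2831]
orientation: [-0.0, -0.066, 0.998, -0.0]
force: [-0.0, -0.5, 0.2]
gripper_width: -0.002
```

```bash
python3 v.py 13; python3 -c "
import cv2
a=cv2.imread('pics/s13.png');b=cv2.imread('pics/d13.png')
cv2.imwrite('pics/x13s.png',cv2.resize(a[80:200,320:440],None,fx=5,fy=5,interpolation=2))
cv2.imwrite('pics/x13d.png',cv2.resize(b[220:360,130:270],None,fx=4,fy=4,interpolation=2))
"
```

```text
t 16.45 tcp [0.5746 0.1957 0.2832] jaw 97.62 tilt 0.0 w -0.002 F [ 0.1 -0.5  0.2] q [ 0.2   0.21  1.27 -0.    1.67 -1.5 ]
shift tool mm [-26.6  -0.2  13.2] world [ 26.4   3.3 -13.2]
rotvec deg [-0.   -0.    0.12]
```

View pics/x13s.png

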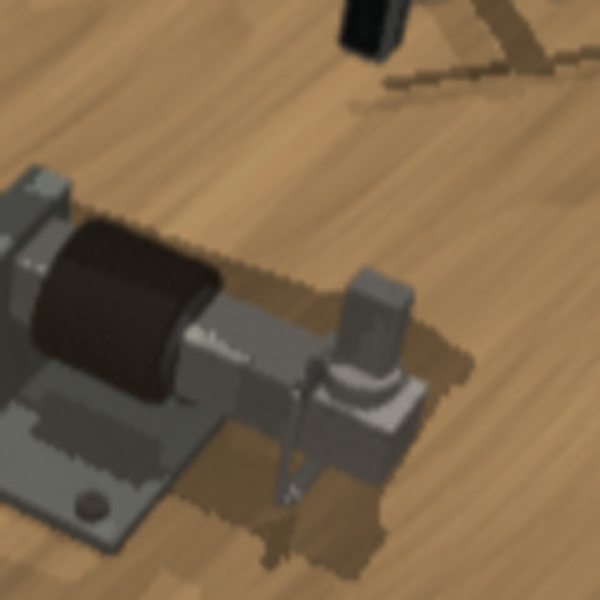

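View pics/x13d.png

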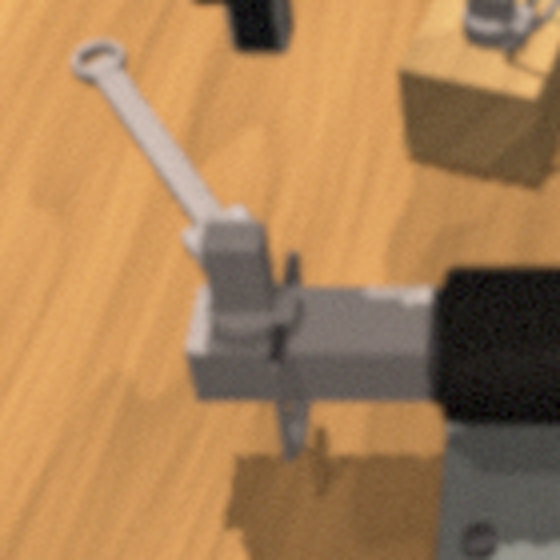

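Emit:
apply_moves(claw=[0, 0, 0, 0, 0], xyz=[[0, 0, -0.01], [0, 0, 0], [0, 0, 0], [0, 0, 0], [0, 0, 0]], angular=[[0, 0, 0], [0, 0, 0], [0, 0, 0], [0, 0, 0], [0, 0, 0]])

```text
clock: 16.95
tool_pos: [0.5746, 0.1957, 0.293]
orientation: [-0.0, -0.066, 0.998, -0.0]
force: [0.2, -0.0, 0.2]
gripper_width: -0.001
```

Emit:
apply_moves(claw=[0, 0, 0, 0, 0], xyz=[[0, 0, 0], [0, 0, 0], [0, 0, 0], [0, 0, 0], [0, 0, 0]], angular=[[0, 0, 0], [0, 0, 0], [0, 0, 0], [0, 0, 0], [0, 0, 0]])

```text
clock: 17.45
tool_pos: [0.5746, 0.1957, 0.2931]
orientation: [-0.0, -0.066, 0.998, -0.0]
force: [-0.1, -0.7, -0.6]
gripper_width: -0.005
```

```bash
python3 v.py 14; python3 -c "
import cv2
import numpy as np
a=cv2.imread('pics/s14.png');b=cv2.imread('pics/d14.png')
cv2.imwrite('pics/x14.png',np.hstack([cv2.resize(a[80:200,320:440],(400,400),interpolation=2),cv2.resize(b[220:360,130:270],(400,400),interpolation=2)]))
"
```

```text
t 17.6 tcp [0.5746 0.1957 0.2931] jaw 97.62 tilt 0.0 w 0.001 F [-0.5 -0.7 -0.4] q [ 0.2   0.21  1.25 -0.    1.69 -1.5 ]
shift tool mm [-26.6  -0.3  23.1] world [ 26.4   3.3 -23.1]
rotvec deg [-0.   -0.    0.12]
```

View pics/x14.png

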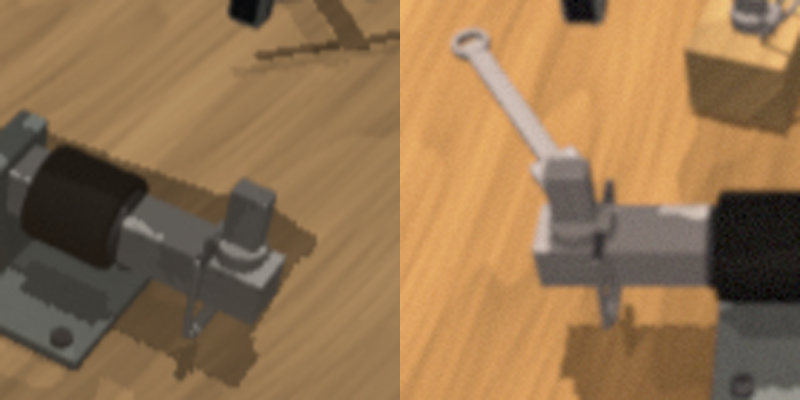

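The ring hangs straight down around the axle, the collar is seated and nothing is moving, so I'm handing the job in.

```bash
python3 -c "
from cell import bot
print(bot.hand_in())"
```

```text
the job is handed in; nothing more can be done
None
```

The lock pin with the large ring is in the axle, with its collar seated and the ring hanging down around the axle. I handed the job in at about 17.6 s of the 48 s allowed.

- **Pin:** I took it from the end hole of the block and lowered it into the axle hole with the ring leaning towards the roller. It met the axle at the expected height with about 14 N.
- **Ring:** I let go of the tab, then pushed the bar from behind with closed fingers until it went past upright and fell over the axle's end by itself.
- **Last checks:** The last scene and side pictures, about a second apart, both show the pin upright and the ring hanging still. The gripper is more than 100 mm clear of it and the wrist force reads about zero.
- **Disagreements:** The cameras differed by up to 5 mm on the hole's x position; I used the wrist camera's value and the pin went in without touching. The side view of the shank tip before insertion was too unclear to use, so I relied on the scene view.
- **Slip:** My first move was written in millimetres instead of metres. The 50 mm per row limit cut it short, so the arm only moved 250 mm in the intended direction, and nothing was touched.

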